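# Rock the locating block out of its nest

### The job

Take the steel keeper bar out of its saddles and lay it in the white parts tray. Then grip the aluminium locating block by its upright tab and work it loose from its tight nest by rocking it sideways, towards one sprung plunger and then the other, leaning it at least five degrees (better seven) and at least twice each way while it creeps up out of the nest. Finish while still holding it: upright and still, straight above the nest with its underside a few centimetres clear of it, nothing else touching it, and leave the other things on the table alone.

Things in the scene. Friction and masses are not known exactly. Their poses are not given: they have to be found in the camera images.
- nest: Dark steel nest fixed to the table, 146 (x) x 150 (y) mm; origin at the centre of its underside on the table, axes along its sides. Its floor is 10 mm above the table. Two cheeks (tops at 32 mm) hold the block's foot in x with 1.5 mm play each side; its two y sides are pinched by plungers. So the block rocks about the nest's x axis, leaning to +y and to -y.
- nest_plungers (a point): Point midway between the nest's two sprung steel plungers: nest x = 28, y = 0 mm, 32 mm above the table; axes as the nest's. They press the foot's sides at y = +28 and -28 mm with about 25 N each, hold each side by friction and give way up to 10 mm. Their housings span y = 48 to 68 mm on either side, tops at 44 mm.
- nest_saddles (a point): Point midway between the nest's two open-topped saddles, on the level of their floors: nest x = -40, y = 0 mm, 38 mm above the table. Saddles at y = +52 and -52 mm, tops at 49 mm. They carry the keeper bar and hold only its lowest 11 mm, so it lifts straight up.
- block_grip (a point): Grip point of the aluminium locating block (about 0.35 kg), in its upright tab, 78 mm above the block's underside, 17 mm below the tab's top; axes as the block's. The tab is 16 mm thick (x), 36 mm wide (y) and stands on the foot. At the start the block is fully home on the nest's floor, aligned with the nest: this point is then at nest x = 28, y = 0 mm, 88 mm above the table.
- block_foot (a point): Centre of the underside of the same block's foot, 10 mm above the table at the nest's centre when home. The foot is 100 (x) x 56 (y) x 26 (z) mm; the tab's centre lies 28 mm from its centre towards +x. Axes as the block's.
- keeper_mid (a point): Centre of the keeper bar: plain steel bar 12 (x) x 124 (y) x 24 (z) mm, about 0.22 kg, lying along the nest's y axis in the saddles, across the foot: at nest x = -40 mm, its centre 50 mm above the table (the foot's top under it is at 36 mm). 54 mm of free space lie between it and the tab; its other side is open.
- keeper: The keeper bar again; origin at the centre of its underside.
- block: The locating block again; origin at the centre of its underside (same as block_foot).
- tray: Fixed shallow white plastic parts tray, 136 (x) x 206 (y) x 14 (z) mm, walls and floor 3 mm; origin at the centre of its underside on the table, long side along its y axis. The steel collar lies in it near its +x, +y corner (tray x = 44 mm, y = 78 mm); the rest of it is empty.
- collar: Bystander: steel ring, 26 mm across, 14 mm high, lying in the tray's corner; origin at the centre of its underside.
- carton_a: Bystander: white carton 58 x 58 x 110 mm, standing; origin under its centre.
- carton_b: Bystander: white carton 58 x 58 x 110 mm, standing; origin under its centre.
- carton_c: Bystander: white carton 58 x 58 x 90 mm, standing; origin under its centre.
- case: Bystander: flat white plastic sample case 55 x 75 x 18 mm; origin under its centre.
- driver: Bystander: screwdriver 160 mm long lying on the table.
Not all that is in view belongs to the job. Leave any red look-alike of the nest alone.

How it is judged:
By the outcome, as a careful person would: the job done as asked, in the order asked, and still so for the second after the job is handed in, while the arm keeps its last pose, push and grip.
It also fails if it takes over 54 s, if anything falls off the work surface, if the arm or the gripper's body presses on something with over 40 N, if the wrist force passes 120 N, or if a joint passes its speed limit or range.

### The arm

A 7-joint arm with a two-finger parallel gripper is mounted at the origin on the work surface. World frame = base frame: x ahead of the robot, y to its left, z up, the work surface at z = 0. Lengths are in m, angles in rad, forces in N, time in s.
With the tool pointing down it reaches from about 0.425 to 0.925 m from the base axis. Payload 6.8 kg.
Tool frame: the origin (TCP) lies at the very end of the fingers, on their centre line; the grasp point (between the pads) lies 19 mm behind it; z points along the fingers, y is the direction in which the jaws open and shut (so a half turn about z gives the same grasp; the last joint's range is limited). The gripper opens to 85 mm and grips with 20 to 120 N. Pads are 22 mm wide; open, the fingers measure 114 mm over their backs; the gripper's body (76 mm by 85 mm) begins 54 mm behind the grasp point. The pads swing forward as they close: fully open they stand 13 mm farther back than shut.
Start: joints at [1.011, 0.477, 0.022, 1.555, -0.011, 1.109, -0.083], TCP at [0.295, -0.607, 0.231] pointing down, gripper open.
Joint ranges: [-2.96, 2.96], [-0.34, 2.1], [-1.41, 1.46], [0.24, 2.44], [-1.37, 4.51], [0.17, 1.92], [-2.96, 2.96]. Speed limits (rad/s): [2.39, 2.39, 3.14, 3.14, 3.14, 3.14, 3.14].

### API

Orientations are given as a unit quaternion [w, x, y, z].
In Python, from cell import r gives the robot as it stands.
- The arm moves only by the tool jog_arm, never from a script. Its argument "deltas" is a list of rows, each a list of 7 numbers: the turn, a rotation vector about the tool's x, y, z in rad, then the shift along the tool's x, y, z in cm, then the opening, from 0 (shut) to 1 (fully open). A call has 1 to 10 rows; each row is the pose to reach, as a shift and turn from the pose commanded when the call began, along the tool's axes at that moment; what a row does not reach only later rows make up. A row lasts 1/12 s, in which the tool goes at most 41.7 mm and 7.16 degrees, less where a joint would pass 70% of its speed; a pose out of reach is approached as far as the arm can. A call with a gripper value outside its range is refused whole. The fingers move at their own pace and stop on an object; "newtons" is the grip in N (left out, the last holds). Time passes only in rows, so rows that repeat a pose let the fingers close. It gives the time, the measured TCP pose, the force and the opening at its end, in the units of the state.
- r.state(): the state, without advancing time (a new reading comes with each control period).
- r.get_image(name): name is "side" or "top" or "wrist"; returns a dict with "frame" (420x560x3 uint8, red, green, blue), "fx", "fy", "cx", "cy" (pixels), "pose" (4x4, takes a point from camera to world coordinates). Camera axes: x right, y down, z forward; pixel columns grow to the right and rows downward; lengths in m; the calibration is good to about 2 mm. A picture is of the moment at which its call begins. There is no depth.
- r.sign_off(): hands the job in, once; it reports no verdict.
Trained networks look in the newest picture that a camera, given by its name, has taken for a name from the list of things; names that differ only in an ending like _2 or _b are one class to them, and where a whole thing is asked for, a point or a joint stands for the part that bears it (a point fixed in the world has none). Each returns a list of dicts, best first, with "confidence" (0 to 1); they miss things now and then, are a little off and sometimes report something else, mostly with a low value. They report only what shows in the picture. A call takes as long as a camera call. They do not tell look-alikes from the thing itself.
- r.find_in(camera, name): "location" ([x, y, z] in m, in the coordinates of the camera as it stood for that picture, good to about 4 mm: the middle of the surface that is visible of it).
- r.masks_of(camera, name): "pixels" (420x560 bool, what is visible of it).
The state is a dict: "time_s": time; "q": joint angles; "qd": joint speeds; "effort": joint torques, N m; "position": TCP position; "eef_rot": TCP orientation; "ft_force": force on the tool from outside, world axes, zero at the start; "moment": the same for the moment, N m; "grip_width": finger opening in m.
Only numpy, scipy, OpenCV 4.12 (cv2) and the standard library are available. Lean on these libraries where they do the work, as an engineer would, in place of code of your own. Each camera call takes 0.05 s, during which the arm holds its last target.

## Working session

There is one attempt and no reset: what is moved stays moved. The work goes in short steps, Python scripts to look and compute and a tool call to move; the robot and the scene stay as the last step left them, time stands still between calls to the robot, and variables do not carry over. Pictures are saved under pics/ and viewed, and the job is handed in when it is done.

Besides the shell and the picture viewer there is one more tool, called after ">>>" as name(argument=value, ...), one argument or row to a line, values as JSON. jog_arm: Moves the arm, as the interface text tells. Its arguments: {"type":"object","properties":{"deltas":{"type":"array"},"newtons":{"type":"number"}},"required":["deltas"]}

```bash
ls; mkdir -p pics; python3 - <<'E'
from cell import r
import cv2
s=r.state(); print(s)
for n in ["side","top","wrist"]:
    d=r.get_image(n); cv2.imwrite(f"pics/{n}0.png",d["frame"][:,:,::-1]); print(n,d["fx"],d["cx"],d["cy"],d["pose"].round(3).tolist())
E
```

```text
pics
{'time_s': 0.0, 'q': array([ 1.01091234,  0.47778283,  0.02236491,  1.55647299, -0.01149945,
        1.10929958, -0.08312861]), 'qd': array([-7.54352537e-04, -9.66615181e-04, -2.07356053e-03, -6.52729651e-05,
       -5.94246961e-04,  4.18170766e-04,  6.11251303e-04]), 'effort': array([ 1.11171266e-03, -5.96448255e+01,  1.60849527e+00, -2.81197035e+01,
        1.24514621e-02,  9.42467042e-03, -1.96155275e-05]), 'position': array([ 0.29439386, -0.60674879,  0.2303287 ]), 'eef_rot': array([-8.74280481e-04,  9.74597588e-01,  2.23961384e-01, -2.76978223e-04]), 'ft_force': array([ 0.36683361,  0.38655675, -0.26150646]), 'moment': array([-0.0099921 ,  0.00755537,  0.01224024]), 'grip_width': 0.08525293991083754}
side 469.06956182152686 280.4660149868482 219.29390723820495 [[-0.98, -0.131, 0.152, 0.344], [-0.201, 0.644, -0.738, 1.048], [-0.001, -0.754, -0.657, 0.976], [0.0, 0.0, 0.0, 1.0]]
top 470.9063233485825 278.64331345566615 210.98100702788062 [[0.001, -0.981, 0.195, 0.304], [-1.0, 0.003, 0.018, 0.002], [-0.018, -0.195, -0.981, 1.366], [0.0, 0.0, 0.0, 1.0]]
wrist 372.6856022806723 273.15445713572564 214.36917100214978 [[0.436, -0.858, -0.273, 0.364], [-0.9, -0.417, -0.13, -0.574], [-0.002, 0.302, -0.953, 0.374], [0.0, 0.0, 0.0, 1.0]]
```

View pics/side0.png

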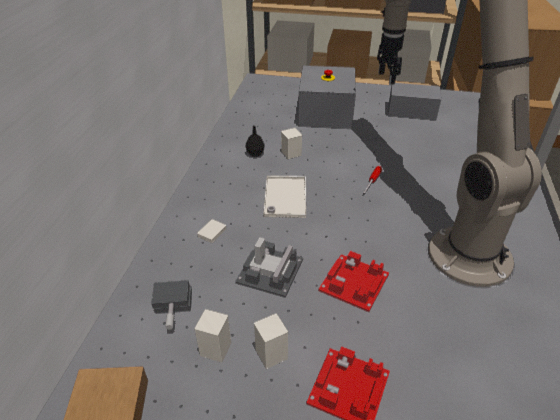

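View pics/top0.png

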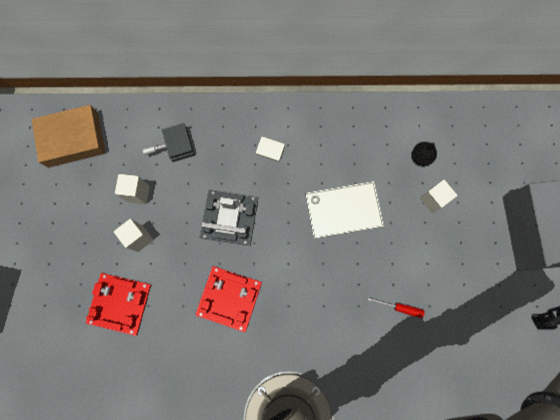

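View pics/wrist0.png

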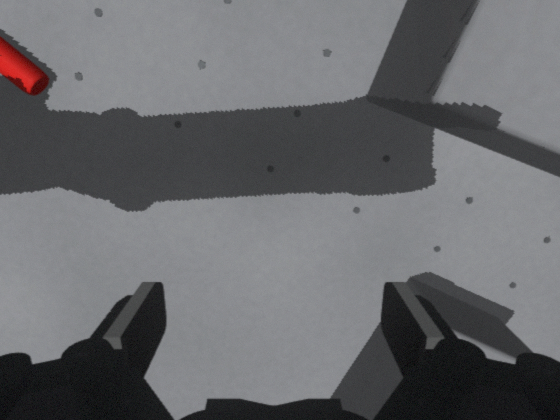

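```bash
python3 - <<'E'
from cell import r
import numpy as np
for cam in ["top","side"]:
    P=r.get_image(cam)["pose"]
    for n in ["nest","nest_plungers","nest_saddles","block_grip","block_foot","keeper_mid","keeper","block","tray","collar","carton_a","carton_c","case","driver"]:
        for k in r.find_in(cam,n)[:4]:
            print(cam,n,round(k["confidence"],2),(P[:3,:3]@k["location"]+P[:3,3]).round(3))
print(r.state()["time_s"])
E
```

```text
top nest 0.95 [0.326 0.169 0.011]
top nest 0.85 [0.31  0.487 0.011]
top nest 0.71 [0.561 0.163 0.008]
top nest_plungers 0.78 [0.559 0.166 0.012]
top nest_plungers 0.67 [0.326 0.17  0.016]
top nest_plungers 0.59 [0.307 0.482 0.009]
top nest_saddles 0.64 [0.557 0.161 0.008]
top nest_saddles 0.59 [0.323 0.168 0.012]
top nest_saddles 0.58 [0.308 0.486 0.013]
top block_grip 0.69 [0.56  0.171 0.034]
top block_foot 0.66 [0.563 0.174 0.038]
top keeper_mid 0.59 [0.518 0.18  0.061]
top keeper 0.64 [0.521 0.183 0.065]
top block 0.65 [0.569 0.167 0.036]
top collar 0.39 [ 0.607 -0.077  0.017]
top collar 0.22 [0.558 0.163 0.012]
top carton_a 0.94 [ 0.603 -0.418  0.089]
top carton_a 0.79 [0.625 0.432 0.107]
top carton_a 0.75 [0.494 0.425 0.111]
top carton_c 0.94 [ 0.603 -0.418  0.089]
top carton_c 0.79 [0.625 0.432 0.107]
top carton_c 0.75 [0.494 0.425 0.111]
top case 0.71 [0.761 0.054 0.017]
top case 0.33 [ 0.601 -0.418  0.085]
top driver 0.66 [ 0.3   -0.325  0.022]
side nest 0.82 [0.547 0.22  0.021]
side nest 0.7 [0.318 0.179 0.011]
side nest 0.58 [0.309 0.488 0.011]
side nest 0.2 [0.568 0.184 0.
[... 342 characters left out ...]
036]
side keeper_mid 0.78 [0.511 0.197 0.063]
side keeper 0.65 [0.515 0.194 0.063]
side block 0.71 [0.512 0.195 0.064]
side block 0.68 [0.574 0.179 0.034]
side tray 0.62 [ 0.571 -0.159  0.002]
side collar 0.6 [ 0.607 -0.075  0.015]
side collar 0.19 [0.549 0.218 0.014]
side carton_a 0.84 [0.616 0.471 0.091]
side carton_a 0.67 [0.761 0.065 0.016]
side carton_a 0.59 [ 0.607 -0.412  0.056]
side carton_a 0.58 [0.487 0.452 0.09 ]
side carton_c 0.84 [0.616 0.471 0.091]
side carton_c 0.67 [0.761 0.065 0.016]
side carton_c 0.59 [ 0.607 -0.412  0.056]
side carton_c 0.58 [0.487 0.452 0.09 ]
side case 0.77 [0.759 0.059 0.018]
side case 0.4 [0.554 0.217 0.018]
side driver 0.48 [ 0.296 -0.317  0.026]
1.65
```

The top view shows the dark nest around (229,216) with the keeper at (223,228), the tray at (344,209), and the red look-alikes at (119,303) and (229,298). I'll zoom in and fit the yaw.

```bash
cat > h.py <<'E'
from cell import r
import numpy as np, cv2
def proj(d,X):
    P=d["pose"];X=np.atleast_2d(X);c=(X-P[:3,3])@P[:3,:3]
    return np.c_[d["fx"]*c[:,0]/c[:,2]+d["cx"],d["fy"]*c[:,1]/c[:,2]+d["cy"]]
def ray(d,uv,z):
    P=d["pose"];uv=np.atleast_2d(uv)
    v=np.c_[(uv[:,0]-d["cx"])/d["fx"],(uv[:,1]-d["cy"])/d["fy"],np.ones(len(uv))]@P[:3,:3].T
    return P[:3,3]+v*((z-P[2,3])/v[:,2])[:,None]
def T(x,y,yaw,pts):
    pts=np.atleast_2d(pts).astype(float);c,s=np.cos(yaw),np.sin(yaw)
    return np.c_[x+c*pts[:,0]-s*pts[:,1],y+s*pts[:,0]+c*pts[:,1],pts[:,2]]
def box(x0,x1,y0,y1,z0,z1):
    return np.array([[x,y,z] for z in(z0,z1) for x,y in((x0,y0),(x1,y0),(x1,y1),(x0,y1))])/1000.
def draw(img,d,X,col,off=(0,0),k=1):
    p=((proj(d,X)-off)*k).astype(int)
    for a,b in [(0,1),(1,2),(2,3),(3,0),(4,5),(5,6),(6,7),(7,4),(0,4),(1,5),(2,6),(3,7)]:
        cv2.line(img,tuple(map(int,p[a])),tuple(map(int,p[b])),col,1)
E
python3 - <<'E'
from h import *
for cam in ["top","side"]:
    d=r.get_image(cam)
    for n,z in [("nest",.01),("keeper",.062),("tray",.014),("block",.036),("nest_saddles",.01)]:
        for m in r.masks_of(cam,n)[:3]:
            px=m["pixels"];v,u=np.nonzero(px)
            W=ray(d,np.c_[u,v],z)[:,:2]
            rc=cv2.minAreaRect((W*1000).astype(np.float32))
            print(cam,n,round(m["confidence"],2),len(u),np.round(rc[0],1),np.round(rc[1],1),round(rc[2],1))
    f=d["frame"][:,:,::-1].copy()
    c=(229,216) if cam=="top" else (270,265)
    o=(c[0]-50,c[1]-40)
    cv2.imwrite(f"pics/z_{cam}.png",cv2.resize(f[o[1]:o[1]+80,o[0]:o[0]+100],None,fx=7,fy=7,interpolation=cv2.INTER_CUBIC))
E
```

```text
top nest 0.87 2699 [309.7 485.7] [155.2 146.6] 78.6
top nest 0.84 2743 [323.3 170.6] [149.7 147. ] 71.7
top nest 0.57 1766 [557.9 174.7] [153.9 149.8] 81.5
top keeper 0.35 1677 [547.8 167.4] [145.5 142.6] 81.3
top tray 0.69 3197 [ 579.  -162.9] [137.8 206.7] 9.8
top block 0.82 630 [558.8 173.1] [ 60.7 107.7] 86.4
top block 0.39 1756 [553.1 171.1] [153.1 146.5] 80.5
top nest_saddles 0.83 2842 [309.9 486.5] [159.6 149.3] 77.9
top nest_saddles 0.75 2826 [323.2 170.4] [154.6 149.6] 73.0
side nest 0.93 1494 [553.1 165.2] [183.7 149.3] 81.8
side nest 0.77 2465 [316.9 160.7] [182.2 148.5] 72.1
side nest 0.67 4094 [303.2 480. ] [170.  145.2] 76.7
side keeper 0.61 261 [513.1 194.1] [140.   19.7] 80.1
side tray 0.81 1570 [ 573.4 -154.9] [134.2 219.7] 11.2
side tray 0.56 390 [761.5  59.3] [88.  63.9] 71.3
side block 0.81 628 [575.  163.2] [ 91.3 150.9] 47.1
side block 0.38 1410 [495.7 417.5] [ 78.6 145. ] 17.0
side nest_saddles 0.81 4141 [302.9 479.5] [169.4 146.3] 77.0
side nest_saddles 0.67 1466 [554.2 166.5] [181.5 151.2] 80.7
side nest_saddles 0.67 2556 [316.8 161. ] [185.3 149. ] 72.0
```

View pics/z_top.png

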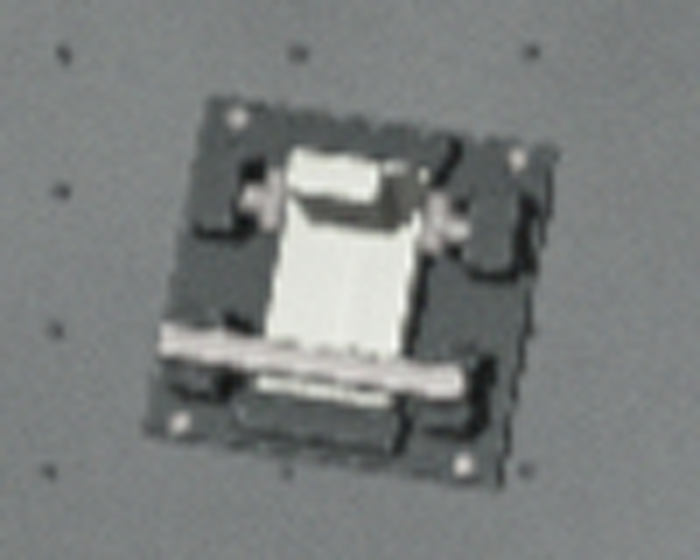

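View pics/z_side.png

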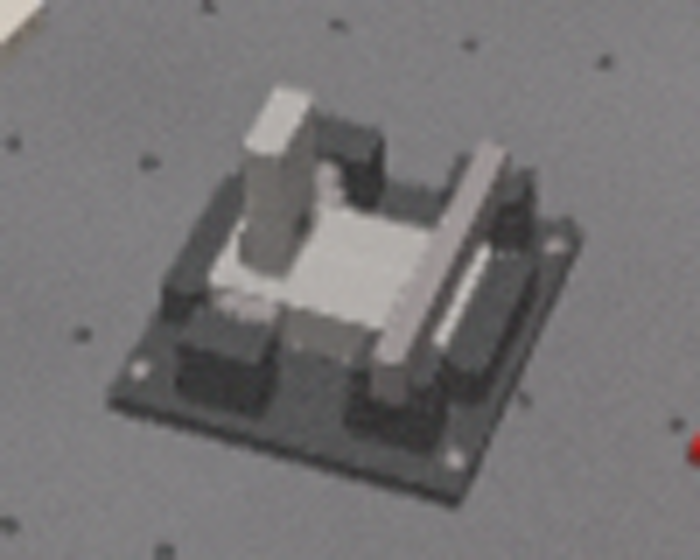

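```bash
python3 - <<'E'
from h import *
from scipy.optimize import least_squares
dt=r.get_image("top");ds=r.get_image("side")
ot=np.array([179,176]);os_=np.array([220,225])
zp=lambda o,p:o+np.array(p,float)/7-.5+.5/7
# nest corners order (nest x,y): (+,+),(+,-),(-,-),(-,+)
A=np.array([[73,75,10],[73,-75,10],[-73,-75,10],[-73,75,10]])/1000
tp=zp(ot,[[210,95],[558,148],[500,488],[148,435]])
# side: left corner = +x,+y ; bottom=-x,+y ; right=-x,-y
sp=zp(os_,[[108,397],[460,500],[582,230]]); As=A[[0,3,2]]
K=np.array([[-34,62,62],[-34,-62,62],[-46,-62,62],[-46,62,62]])/1000
kt=zp(ot,[[163,322],[468,366],[464,398],[158,350]])
B=np.array([[36,18,105],[36,-18,105],[20,-18,105],[20,18,105]])/1000
bt=zp(ot,[[293,148],[382,160],[377,201],[287,190]])
ks=zp(os_,[[508,150],[402,363]]);Ks=np.array([[-46,-62,62],[-46,62,62]])/1000
bs=zp(os_,[[247,148],[291,154],[314,95],[275,88]]);Bs=B[[0,3,2,1]]
def res(v,parts):
    out=[]
    for d,X,p in parts: out.append((proj(d,T(*v,X))-p).ravel())
    return np.concatenate(out)
sets={"all":[(dt,A,tp),(ds,As,sp),(dt,K,kt),(ds,Ks,ks),(dt,B,bt),(ds,Bs,bs)],"top":[(dt,A,tp),(dt,K,kt),(dt,B,bt)],"side":[(ds,As,sp),(ds,Ks,ks),(ds,Bs,bs)]}
for n,s in sets.items():
    f=least_squares(res,[.555,.17,-.15],args=(s,));print(n,f.x.round(4),np.degrees(f.x[2]).round(2),np.sqrt(np.mean(f.fun**2)).round(2))
    if n=="all": v=f.x
for cam,d,o in(("top",dt,ot),("side",ds,os_)):
    f=cv2.resize(d["frame"][o[1]:o[1]+80,o[0]:o[0]+100,::-1],None,fx=7,fy=7,interpolation=cv2.INTER_CUBIC).copy()
    for b,c in((box(-73,73,-75,75,0,10),(0,255,255)),(box(-46,-34,-62,62,38,62),(0,0,255)),(box(20,36,-18,18,36,105),(0,255,0)),(box(-50,50,-28,28,10,36),(255,0,0))):
        draw(f,d,T(*v,b),c,o-.43,7)
    cv2.imwrite(f"pics/fit_{cam}.png",f)
E
```

```text
all [ 0.5555  0.1744 -0.154 ] -8.82 0.64
top [ 0.557   0.1741 -0.1577] -9.04 0.4
side [ 0.5536  0.1756 -0.1515] -8.68 0.53
```

View pics/fit_top.png

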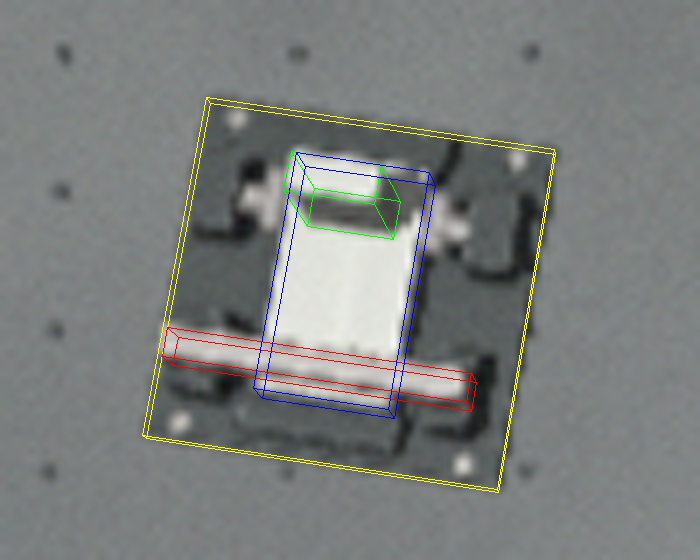

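View pics/fit_side.png

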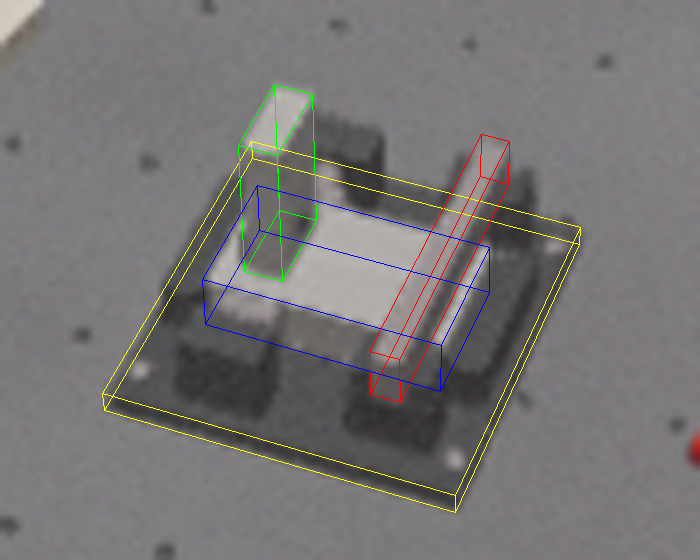

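The outline fit gives nest (0.5553, 0.1745) with yaw −8.9°. It fits to about 2 mm, though the top and side fits differ slightly. I'll plan the moves and approach for a closer wrist view.

```bash
cat >> h.py <<'E'
from scipy.spatial.transform import Rotation as Ro
def tool(th,lean_axis=None,lean=0):
    t=np.radians(th);x=np.array([np.cos(t),np.sin(t),0]);z=np.array([0,0,-1.]);R=np.c_[x,np.cross(z,x),z]
    if lean: R=Ro.from_rotvec(np.asarray(lean_axis)*np.radians(lean)).as_matrix()@R
    return R
def cur():
    s=r.state();q=s["eef_rot"];return s,s["position"],Ro.from_quat([q[1],q[2],q[3],q[0]]).as_matrix()
def go(pos,R):
    s,p,C=cur()
    rv=Ro.from_matrix(C.T@R).as_rotvec();d=C.T@(np.asarray(pos)-p)*100
    n=max(np.linalg.norm(d)/4.17,np.degrees(np.linalg.norm(rv))/7.16)
    print("rv",rv.round(3),"shift_cm",d.round(2),"minrows",n.round(1),"t",s["time_s"],"F",s["ft_force"].round(1),"w",round(s["grip_width"],4))
E
python3 - <<'E'
from h import *
go([.55,-.25,.23],tool(81.1)); 
E
```

```text
rv [ 0.    -0.    -0.964] shift_cm [ 38.56 -21.     0.13] minrows 10.5 t 2.35 F [-0.6  0.6 -0.1] w 0.0852
```

>>> jog_arm(
  deltas=[
    [0, 0, -0.04, 1.8, -1, 0, 0.5],
    [0, 0, -0.12, 5, -2.8, 0, 0.5],
    [0, 0, -0.2, 8.5, -4.6, 0, 0.5],
    [0, 0, -0.3, 12, -6.5, 0, 0.5],
    [0, 0, -0.4, 16, -8.5, 0, 0.5],
    [0, 0, -0.5, 20, -10.6, 0, 0.5],
    [0, 0, -0.6, 24, -12.8, 0, 0.5],
    [0, 0, -0.7, 28, -15, 0, 0.5],
    [0, 0, -0.8, 32, -17.2, 0, 0.5],
    [0, 0, -0.88, 35.5, -19.2, 0, 0.5],
  ],
)

```text
time_s: 3.18
position: [0.5215, -0.2914, 0.2317]
eef_rot: [0.0, 0.785, 0.62, 0.0]
ft_force: [0.9, -0.3, 0.6]
grip_width: 0.0425
```

```bash
python3 - <<'E'
from h import *
N=(.5553,.1745,np.radians(-8.9))
K=T(*N,[[-.04,0,.23]])[0];print(K)
# look pose: 80 mm short in tool x so the camera sees the nest
L=K-np.array([0,.08,0])
go(L,tool(81.1)); print(r.state()["q"].round(2))
E
```

```text
[0.51578161 0.18068842 0.23      ]
rv [ 0.001  0.    -0.078] shift_cm [38.02 -9.61  0.15] minrows 9.4 t 3.1833 F [ 0.9 -0.3  0.6] w 0.0425
[ 0.63  0.37 -0.28  1.73  0.12  1.06  0.07]
```

>>> jog_arm(
  deltas=[
    [0, 0, -0.01, 3.6, -0.9, 0, 0.5],
    [0, 0, -0.02, 7.5, -1.9, 0, 0.5],
    [0, 0, -0.03, 11.4, -2.9, 0, 0.5],
    [0, 0, -0.04, 15.3, -3.9, 0, 0.5],
    [0, 0, -0.05, 19.2, -4.9, 0, 0.5],
    [0, 0, -0.06, 23.1, -5.9, 0, 0.5],
    [0, 0, -0.07, 27, -6.9, 0, 0.5],
    [0, 0, -0.078, 31, -7.9, 0, 0.5],
    [0, 0, -0.078, 35, -8.9, 0, 0.5],
    [0, 0, -0.078, 38, -9.6, 0.1, 0.5],
  ],
)

```text
time_s: 4.02
position: [0.5164, 0.1026, 0.231]
eef_rot: [-0.0, 0.76, 0.649, 0.001]
ft_force: [0.2, 0.4, -0.2]
grip_width: 0.0428
```

```bash
python3 - <<'E'
from h import *
N=(.5553,.1745,np.radians(-8.9))
d=r.get_image("wrist");d=r.get_image("wrist"); print(r.state()["position"])
f=d["frame"][:,:,::-1].copy();cv2.imwrite("pics/w1.png",f)
for b,c in((box(-73,73,-75,75,0,10),(0,255,255)),(box(-46,-34,-62,62,38,62),(0,0,255)),(box(20,36,-18,18,36,105),(0,255,0)),(box(-50,50,-28,28,10,36),(255,0,0))): draw(f,d,T(*N,b),c)
cv2.imwrite("pics/w1f.png",f)
E
```

```text
[0.51619418 0.10563878 0.23089823]
```

View pics/w1f.png

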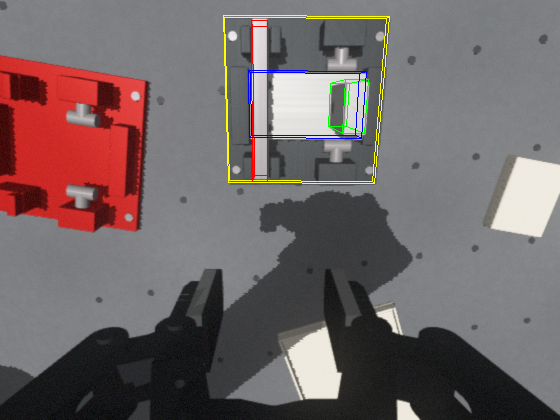

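View pics/w1.png

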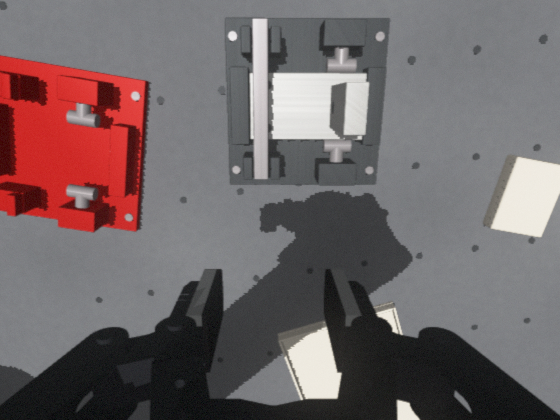

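```bash
sed -i '$a N=(.5557,.1738,np.radians(-8.9))' h.py; python3 - <<'E'
from h import *
K=T(*N,[[-.04,0,.043]])[0];print(K)
go(K,tool(81.1))
E
```

```text
[0.51618161 0.17998842 0.043     ]
rv [ 0.001 -0.003  0.005] shift_cm [ 7.29 -1.13 18.81] minrows 4.8 t 4.1167 F [-0.7 -0.9  0.2] w 0.0427
```

>>> jog_arm(
  deltas=[
    [0, 0, 0.005, 2.5, -0.4, 0, 0.5],
    [0, 0, 0.005, 5, -0.8, 1, 0.5],
    [0, -0.003, 0.005, 7.2, -1.1, 3, 0.5],
    [0, -0.003, 0.005, 7.3, -1.1, 6, 0.5],
    [0, -0.003, 0.005, 7.3, -1.1, 9, 0.5],
    [0, -0.003, 0.005, 7.3, -1.1, 12, 0.5],
    [0, -0.003, 0.005, 7.3, -1.1, 13, 0.5],
    [0, -0.003, 0.005, 7.3, -1.1, 13, 0.5],
  ],
)

```text
time_s: 4.78
position: [0.5162, 0.1708, 0.098]
eef_rot: [0.0, 0.763, 0.646, -0.004]
ft_force: [-0.5, 0.2, 1.0]
grip_width: 0.0429
```

```bash
python3 - <<'E'
from h import *
K=T(*N,[[-.04,0,.043]])[0]
go(K,tool(81.1))
d=r.get_image("wrist");f=d["frame"][:,:,::-1].copy();
draw(f,d,T(*N,box(-46,-34,-62,62,38,62)),(0,0,255));draw(f,d,T(*N,box(20,36,-18,18,36,105)),(0,255,0))
cv2.imwrite("pics/w2.png",f)
E
```

```text
rv [-0.005  0.006 -0.011] shift_cm [ 0.94 -0.13  5.49] minrows 1.3 t 4.7833 F [-0.5  0.2  1. ] w 0.0429
```

View pics/w2.png

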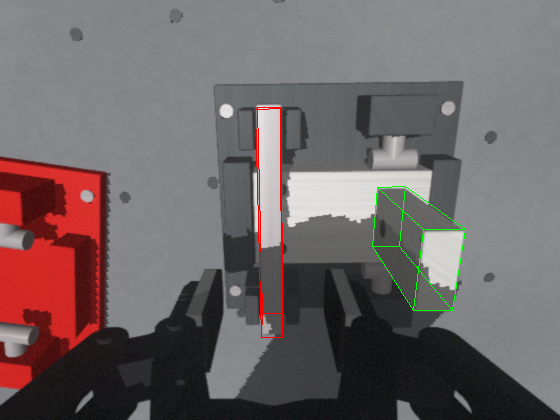

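The keeper overlay matches the picture, with the bar at columns 257–283 between the fingers. Next I'll lower onto it.

>>> jog_arm(
  deltas=[
    [-0.002, 0.003, -0.005, 0.4, -0.1, 0.8, 0.5],
    [-0.004, 0.005, -0.01, 0.7, -0.1, 2, 0.5],
    [-0.004, 0.005, -0.01, 0.7, -0.1, 3.5, 0.5],
    [-0.004, 0.005, -0.01, 0.7, -0.1, 4.7, 0.5],
    [-0.004, 0.005, -0.01, 0.7, -0.1, 5.2, 0.5],
    [-0.004, 0.005, -0.01, 0.7, -0.1, 5.2, 0.5],
  ],
)

```text
time_s: 5.33
position: [0.5175, 0.1787, 0.0472]
eef_rot: [0.001, 0.76, 0.65, 0.001]
ft_force: [0.0, 0.6, 0.4]
grip_width: 0.0425
```

```bash
python3 - <<'E'
from h import *
K=T(*N,[[-.04,0,.043]])[0]
go(K,tool(81.1))
E
```

```text
rv [ 0.002 -0.001 -0.   ] shift_cm [ 0.1  -0.15  0.42] minrows 0.1 t 5.3333 F [0.  0.6 0.4] w 0.0425
```

Nearly there: 4 mm more down, then close.

>>> jog_arm(
  deltas=[
    [0, 0, 0, 0.1, -0.1, 0.3, 0.5],
    [0, 0, 0, 0.1, -0.1, 0.4, 0.4],
    [0, 0, 0, 0.1, -0.1, 0.4, 0.2],
    [0, 0, 0, 0.1, -0.1, 0.4, 0],
    [0, 0, 0, 0.1, -0.1, 0.4, 0],
    [0, 0, 0, 0.1, -0.1, 0.4, 0],
    [0, 0, 0, 0.1, -0.1, 0.4, 0],
  ],
  newtons=50,
)

```text
time_s: 5.92
position: [0.5177, 0.1803, 0.0448]
eef_rot: [0.001, 0.76, 0.65, 0.002]
ft_force: [-1.8, -0.1, 5.1]
grip_width: 0.0106
```

```bash
python3 - <<'E'
from h import *
K=T(*N,[[-.04,0,.043]])[0]
go(K+[0,0,.14],tool(81.1));print(r.state()["moment"])
E
```

```text
rv [ 0.005 -0.002 -0.001] shift_cm [ -0.02  -0.08 -13.82] minrows 3.3 t 5.9167 F [-1.8 -0.1  5.1] w 0.0106
[2.47444113e-04 3.16282034e-01 9.09301505e-03]
```

>>> jog_arm(
  deltas=[
    [0, 0, 0, 0, 0, -0.5, 0],
    [0, 0, 0, 0, 0, -1.5, 0],
    [0, 0, 0, 0, 0, -3, 0],
    [0, 0, 0, 0, 0, -5, 0],
    [0, 0, 0, 0, 0, -7.5, 0],
    [0, 0, 0, 0, 0, -9.5, 0],
    [0, 0, 0, 0, 0, -10, 0],
  ],
)

```text
time_s: 6.5
position: [0.5186, 0.1808, 0.148]
eef_rot: [0.002, 0.76, 0.65, 0.005]
ft_force: [0.1, 0.4, -3.3]
grip_width: 0.0104
```

```bash
python3 - <<'E'
from h import *
from scipy.optimize import least_squares
d=r.get_image("wrist");cv2.imwrite("pics/w3.png",d["frame"][:,:,::-1])
TR=(.576,-.159,np.radians(10.2))
for cam in("top","side"):
    d=r.get_image(cam); p=proj(d,T(*TR,[[0,0,0]]))[0].astype(int);o=p-[60,45]
    f=cv2.resize(d["frame"][o[1]:o[1]+90,o[0]:o[0]+120,::-1],None,fx=6,fy=6,interpolation=cv2.INTER_CUBIC)
    draw(f,d,T(*TR,box(-68,68,-103,103,0,14)),(0,0,255),o-.42,6)
    draw(f,d,T(*TR,box(31,57,65,91,3,17)),(0,255,0),o-.42,6)
    cv2.imwrite(f"pics/tray_{cam}.png",f)
s,p,_=cur();print(p,s["grip_width"],s["ft_force"])
b=TR[0]+0, 
t=T(*TR,[[-.01,-.01,.12]])[0]
go(t,tool(100.2))
E
```

```text
[0.51680855 0.17968697 0.14413908] 0.010713554442657923 [-0.63005772  0.19986325 -1.62896108]
rv [ 0.005 -0.001 -0.334] shift_cm [-33.81  10.49   2.4 ] minrows 8.5 t 6.65 F [-0.6  0.2 -1.6] w 0.0107
```

View pics/w3.png

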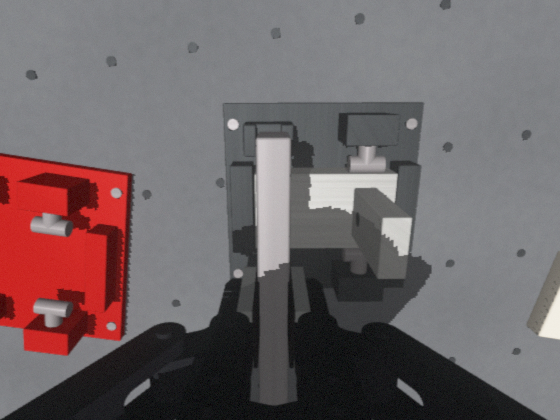

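View pics/tray_top.png

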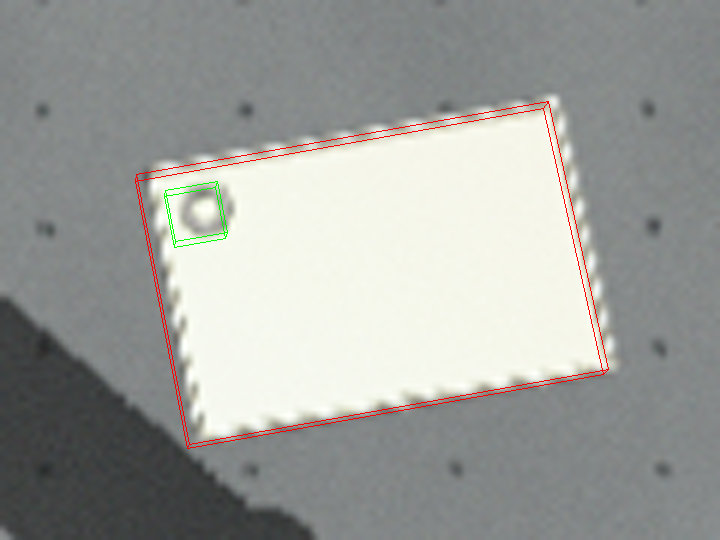

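View pics/tray_side.png

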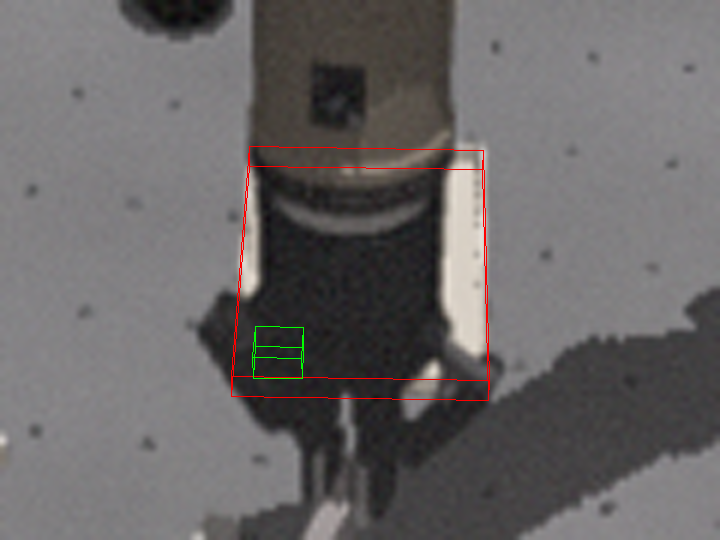

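The keeper is held level in the wrist view (bar at columns 257–290), and the tray is fitted to a few mm. Next I'll carry the bar to the tray.

>>> jog_arm(
  deltas=[
    [0, 0, -0.02, -1.5, 0.4, 0, 0],
    [0, 0, -0.05, -4.5, 1.4, 0, 0],
    [0, 0, -0.09, -8, 2.5, 0, 0],
    [0, 0, -0.13, -12, 3.7, 0, 0],
    [0, 0, -0.18, -16, 5, 0, 0],
    [0, 0, -0.22, -20, 6.2, 0, 0],
    [0, 0, -0.26, -24, 7.5, 0.3, 0],
    [0, 0, -0.3, -28, 8.8, 0.8, 0],
    [0, 0, -0.335, -31.5, 9.9, 1.5, 0],
    [0, 0, -0.335, -34, 10.6, 2.4, 0],
  ],
)

```text
time_s: 7.48
position: [0.5679, -0.1775, 0.118]
eef_rot: [0.001, 0.642, 0.767, 0.001]
ft_force: [1.2, -0.8, -3.0]
grip_width: 0.0108
```

```bash
python3 - <<'E'
from h import *
TR=(.578,-.162,np.radians(10.5))
for i in range(3): d=r.get_image("top")
print(cur()[1])
go(T(*TR,[[-.01,-.01,.0095]])[0],tool(100.5))
d=r.get_image("wrist");f=d["frame"][:,:,::-1].copy()
draw(f,d,T(*TR,box(-68,68,-103,103,0,14)),(0,0,255));cv2.imwrite("pics/w4.png",f)
E
```

```text
[ 0.56668538 -0.17542943  0.11696025]
rv [-0.    -0.002 -0.01 ] shift_cm [ 0.1   0.36 10.75] minrows 2.6 t 7.6333 F [-0.2 -0.4 -1.8] w 0.0107
```

View pics/w4.png

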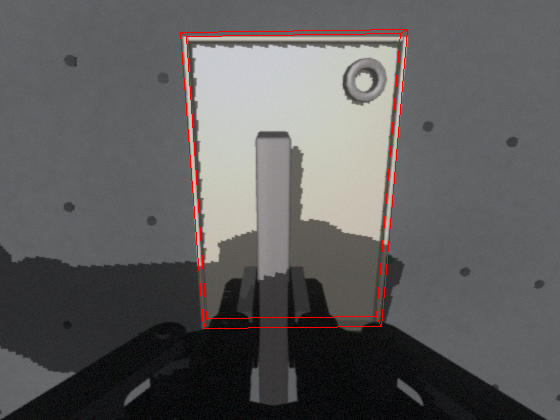

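The tray fit is right, with the collar well clear at (364,81). Lower the bar in.

>>> jog_arm(
  deltas=[
    [0, 0, -0.01, 0.1, 0.2, 1, 0],
    [0, 0, -0.01, 0.1, 0.3, 3.5, 0],
    [0, 0, -0.01, 0.1, 0.3, 6.5, 0],
    [0, 0, -0.01, 0.1, 0.3, 9, 0],
    [0, 0, -0.01, 0.1, 0.3, 10.2, 0],
    [0, 0, -0.01, 0.1, 0.3, 10.5, 0],
    [0, 0, -0.01, 0.1, 0.3, 10.6, 0],
    [0, 0, -0.01, 0.1, 0.3, 10.6, 0],
  ],
)

```text
time_s: 8.35
position: [0.5731, -0.17, 0.0149]
eef_rot: [0.002, 0.637, 0.771, 0.002]
ft_force: [0.8, -1.0, -1.7]
grip_width: 0.0109
```

>>> jog_arm(
  deltas=[
    [0, 0, 0, 0, 0, 0.1, 0],
    [0, 0, 0, 0, 0, 0.25, 0],
    [0, 0, 0, 0, 0, 0.35, 0],
    [0, 0, 0, 0, 0, 0.35, 0],
  ],
)

```text
time_s: 8.68
position: [0.5724, -0.1709, 0.011]
eef_rot: [0.002, 0.637, 0.771, 0.002]
ft_force: [0.1, 0.3, -2.7]
grip_width: 0.0107
```

>>> jog_arm(
  deltas=[
    [0, 0, 0, 0, 0, 0.1, 0],
    [0, 0, 0, 0, 0, 0.18, 0],
    [0, 0, 0, 0, 0, 0.18, 0],
    [0, 0, 0, 0, 0, 0.18, 0],
  ],
)

```text
time_s: 9.02
position: [0.5724, -0.1708, 0.0098]
eef_rot: [0.002, 0.637, 0.771, 0.002]
ft_force: [-3.2, 0.0, 7.3]
grip_width: 0.0107
```

Contact is made (force changed from −2.7 to +7.3 N). Now release gently.

>>> jog_arm(
  deltas=[
    [0, 0, 0, 0, 0, -0.05, 0.15],
    [0, 0, 0, 0, 0, -0.05, 0.25],
    [0, 0, 0, 0, 0, -0.05, 0.35],
    [0, 0, 0, 0, 0, -0.05, 0.35],
    [0, 0, 0, 0, 0, -0.1, 0.4],
    [0, 0, 0, 0, 0, -0.5, 0.4],
    [0, 0, 0, 0, 0, -2, 0.4],
    [0, 0, 0, 0, 0, -4.5, 0.4],
    [0, 0, 0, 0, 0, -8, 0.45],
    [0, 0, 0, 0, 0, -12, 0.5],
  ],
)

```text
time_s: 9.85
position: [0.5702, -0.1704, 0.1287]
eef_rot: [-0.0, 0.637, 0.771, 0.001]
ft_force: [1.4, -0.8, 0.6]
grip_width: 0.0427
```

```bash
python3 - <<'E'
from h import *
d=r.get_image("wrist");f=d["frame"][:,:,::-1].copy();cv2.imwrite("pics/w5.png",f)
G=T(*N,[[.028,0,.23]])[0];print(G,cur()[1],r.state()["q"].round(2))
go(G,tool(171.1)); go(G,tool(-8.9))
E
```

```text
[0.58336288 0.16946811 0.23      ] [ 0.57560446 -0.17114982  0.13792352] [ 0.55  0.5  -0.48  1.81  0.29  0.89  0.13]
rv [ 0.009  0.011 -1.226] shift_cm [33.28  7.29 -9.23] minrows 9.8 t 9.9 F [ 2.8 -0.2  4.3] w 0.0428
rv [ 0.012 -0.01   1.915] shift_cm [33.28  7.29 -9.23] minrows 15.3 t 9.9 F [ 2.8 -0.2  4.3] w 0.0428
```

View pics/w5.png

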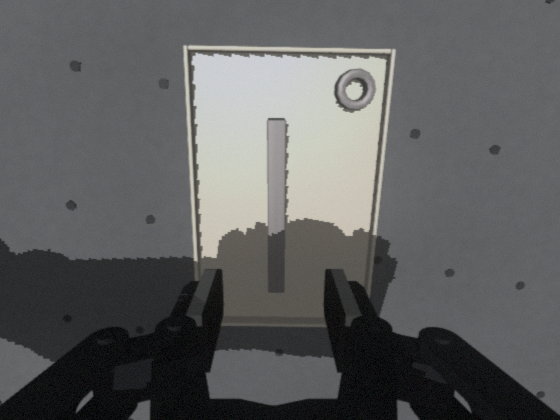

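The bar lies fully inside the tray (columns 267–286, rows 118–292). Next, move to above the tab.

>>> jog_arm(
  deltas=[
    [0, 0, -0.04, 1.2, 0.2, -1.5, 0.6],
    [0, 0, -0.13, 4, 0.7, -3.5, 0.7],
    [0, 0, -0.25, 7.4, 1.5, -5.5, 0.8],
    [0, 0, -0.37, 10.8, 2.3, -7.5, 0.8],
    [0, 0, -0.49, 14.3, 3, -9, 0.8],
    [0, 0, -0.61, 17.8, 3.8, -9, 0.8],
    [0, 0, -0.73, 21.3, 4.6, -9, 0.8],
    [0, 0, -0.85, 24.8, 5.4, -9, 0.8],
    [0, 0, -0.97, 28.2, 6.2, -9, 0.8],
    [0, 0, -1.09, 31, 6.8, -9, 0.8],
  ],
)

```text
time_s: 10.73
position: [0.5795, 0.1493, 0.2197]
eef_rot: [0.002, 0.142, 0.99, 0.001]
ft_force: [1.1, 0.6, -0.5]
grip_width: 0.0684
```

```bash
python3 - <<'E'
from h import *
G=T(*N,[[.028,0,.17]])[0]
go(G,tool(171.1));print(r.state()["q"].round(2))
E
```

```text
rv [ 0.003  0.005 -0.129] shift_cm [0.21 2.02 4.98] minrows 1.3 t 10.7333 F [ 1.1  0.6 -0.5] w 0.0684
[ 0.25  0.48 -0.82  1.72  0.39  1.1   0.6 ]
```

>>> jog_arm(
  deltas=[
    [0, 0, -0.07, 0.1, 1, 1, 0.8],
    [0.003, 0.004, -0.12, 0.2, 1.8, 2.5, 0.8],
    [0.003, 0.004, -0.129, 0.2, 2, 4, 0.8],
    [0.003, 0.004, -0.129, 0.2, 2, 4.5, 0.8],
    [0.003, 0.004, -0.129, 0.2, 2, 4.5, 0.8],
    [0.003, 0.004, -0.129, 0.2, 2, 4.5, 0.8],
  ],
)

```text
time_s: 11.23
position: [0.5839, 0.165, 0.174]
eef_rot: [-0.0, 0.082, 0.997, -0.001]
ft_force: [1.0, 0.1, 0.6]
grip_width: 0.068
```

```bash
python3 - <<'E'
from h import *
d=r.get_image("wrist");f=d["frame"][:,:,::-1].copy()
for b,c in((box(-73,73,-75,75,0,10),(0,255,255)),(box(20,36,-18,18,36,105),(0,255,0))): draw(f,d,T(*N,b),c)
cv2.imwrite("pics/w6.png",f)
G=T(*N,[[.028,0,.07]])[0]
go(G,tool(171.1));print(cur()[1])
E
```

```text
rv [-0.001  0.    -0.01 ] shift_cm [ 0.16  0.42 10.47] minrows 2.5 t 11.2833 F [ 0.9 -0.6  0.8] w 0.0682
[0.58422456 0.16520916 0.17466322]
```

View pics/w6.png

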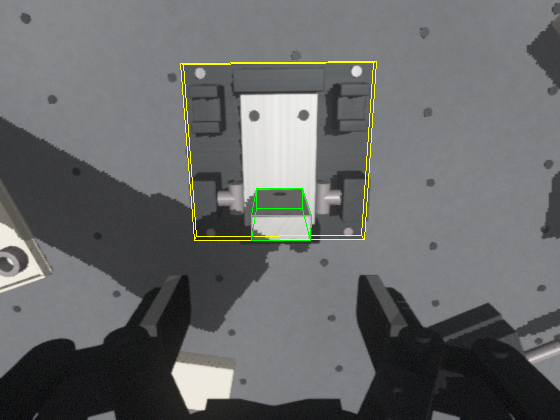

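The overlay fits the nest and tab to about 1 px. Now descend onto the tab.

>>> jog_arm(
  deltas=[
    [0, 0, -0.005, 0.1, 0.2, 0.7, 0.8],
    [0, 0, -0.01, 0.15, 0.4, 2.5, 0.8],
    [0, 0, -0.01, 0.15, 0.4, 5, 0.8],
    [0, 0, -0.01, 0.15, 0.4, 7.5, 0.8],
    [0, 0, -0.01, 0.15, 0.4, 9.5, 0.8],
    [0, 0, -0.01, 0.15, 0.4, 10.3, 0.8],
    [0, 0, -0.01, 0.15, 0.4, 10.3, 0.8],
    [0, 0, -0.01, 0.15, 0.4, 10.3, 0.8],
  ],
)

```text
time_s: 11.95
position: [0.5833, 0.1705, 0.0718]
eef_rot: [0.0, 0.076, 0.997, -0.0]
ft_force: [0.4, -0.3, 0.5]
grip_width: 0.0683
```

```bash
python3 - <<'E'
from h import *
G=T(*N,[[.028,0,.069]])[0]
go(G,tool(171.1));print(cur()[1])
E
```

```text
rv [-0.     0.     0.002] shift_cm [-0.02 -0.1   0.28] minrows 0.1 t 11.95 F [ 0.4 -0.3  0.5] w 0.0683
[0.58334561 0.1704702  0.07184334]
```

>>> jog_arm(
  deltas=[
    [0, 0, 0, 0, -0.1, 0.2, 0.7],
    [0, 0, 0, 0, -0.1, 0.25, 0.55],
    [0, 0, 0, 0, -0.1, 0.25, 0.4],
    [0, 0, 0, 0, -0.1, 0.25, 0.3],
    [0, 0, 0, 0, -0.1, 0.25, 0.2],
    [0, 0, 0, 0, -0.1, 0.25, 0.2],
    [0, 0, 0, 0, -0.1, 0.25, 0.2],
  ],
  newtons=90,
)

```text
time_s: 12.53
position: [0.5835, 0.1695, 0.07]
eef_rot: [0.001, 0.076, 0.997, -0.0]
ft_force: [-1.1, -1.1, 5.8]
grip_width: 0.0347
```

```bash
python3 - <<'E'
from h import *
s,p,C=cur();print(p,s["ft_force"],s["moment"],s["grip_width"])
go(p,tool(171.1))
E
```

```text
[0.58350295 0.16953475 0.06996072] [-1.13130659 -1.10014789  5.77256297] [-0.23556194  0.20060458 -0.06437187] 0.03470371517169381
rv [-0.     0.001  0.002] shift_cm [0. 0. 0.] minrows 0.0 t 12.5333 F [-1.1 -1.1  5.8] w 0.0347
```

The tab is gripped (34.7 mm reading, and 36 mm expected with the same pad offset as on the keeper). First lean is toward +y, pivoting about the foot's underside and rising a little. I'll check it while it's leaned.

>>> jog_arm(
  deltas=[
    [0.02, 0, 0, 0, 0.12, -0.05, 0.2],
    [0.05, 0, 0, 0, 0.3, -0.15, 0.2],
    [0.08, 0, 0, 0, 0.48, -0.25, 0.2],
    [0.11, 0, 0, 0, 0.66, -0.33, 0.2],
    [0.14, 0, 0, 0, 0.84, -0.4, 0.2],
    [0.148, 0, 0, 0, 0.89, -0.44, 0.2],
    [0.148, 0, 0, 0, 0.89, -0.44, 0.2],
    [0.148, 0, 0, 0, 0.89, -0.44, 0.2],
  ],
  newtons=110,
)

```text
time_s: 13.2
position: [0.5847, 0.1774, 0.0734]
eef_rot: [-0.005, 0.077, 0.994, -0.074]
ft_force: [1.3, -3.5, 2.3]
grip_width: 0.0344
```

```bash
cat >> h.py <<'E'
def blk():
    s,p,C=cur();M=tool(171.1);rv=np.degrees(Ro.from_matrix(C@M.T).as_rotvec());n=np.array([np.cos(N[2]),np.sin(N[2]),0])
    foot=p+C@np.array([.028*1,0,.06]) # underside centre, block rigid in gripper
    c,sn=np.cos(N[2]),np.sin(N[2]);dx,dy=foot[0]-N[0],foot[1]-N[1]
    print("lean->+y",round(-rv@n,2),"foot nest xyz mm",(np.array([c*dx+sn*dy,-sn*dx+c*dy,foot[2]])*1000).round(1),"F",s["ft_force"].round(1),"M",s["moment"].round(2),"w",round(s["grip_width"],4),"t",s["time_s"])
E
python3 - <<'E'
from h import *
blk()
for c,o in(("side",(220,225)),("wrist",(0,0))):
    d=r.get_image(c);f=d["frame"][:,:,::-1]
    if c=="side":f=cv2.resize(f[o[1]-40:o[1]+80,o[0]:o[0]+110],None,fx=5,fy=5,interpolation=cv2.INTER_CUBIC)
    cv2.imwrite(f"pics/l1{c}.png",f)
E
```

```text
lean->+y 8.53 foot nest xyz mm [ 0.2 -0.9 14. ] F [ 1.3 -3.5  2.3] M [-0.47 -0.26  0.01] w 0.0344 t 13.2
```

View pics/l1side.png

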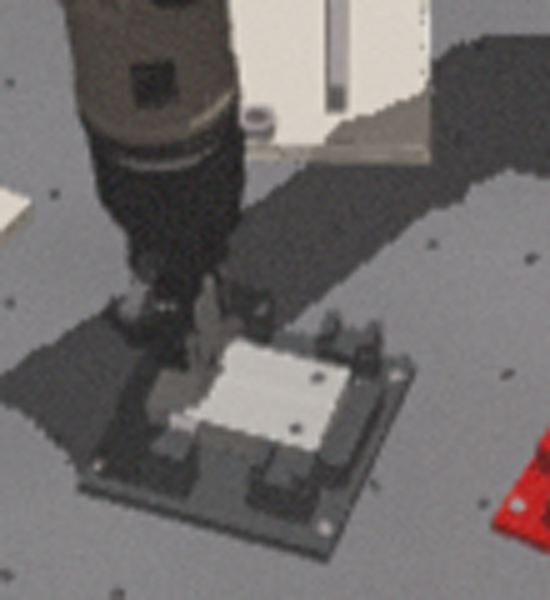

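View pics/l1wrist.png

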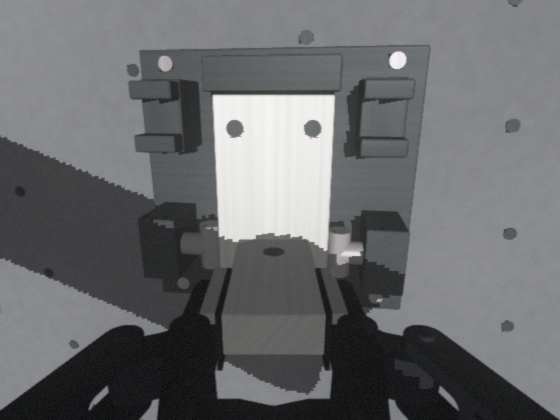

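The wrist view shows the tab square between the fingers and the block leaning with the gripper (8.5° with only about 4 N). Now rock to the other side, a bit higher.

```bash
cat >> h.py <<'E'
def tgt(lean,h,y=0):
    a=np.array([np.cos(N[2]),np.sin(N[2]),0]);R=tool(171.1,-a,lean) if lean else tool(171.1)
    foot=T(*N,[[0,y,.010+h/1000]])[0]
    go(foot-R@np.array([.028,0,.06]),R)
E
python3 - <<'E'
from h import *
tgt(0,6); tgt(-8.5,8)
E
```

```text
rv [-0.149  0.001  0.002] shift_cm [ 0.01 -0.83 -0.14] minrows 1.2 t 13.3 F [ 1.8 -3.   2.9] w 0.0343
rv [-0.297  0.001  0.002] shift_cm [ 0.01 -1.73 -0.14] minrows 2.4 t 13.3 F [ 1.8 -3.   2.9] w 0.0343
```

>>> jog_arm(
  deltas=[
    [-0.03, 0, 0, 0, -0.16, -0.04, 0.2],
    [-0.07, 0, 0, 0, -0.4, -0.08, 0.2],
    [-0.11, 0, 0, 0, -0.62, -0.12, 0.2],
    [-0.15, 0, 0, 0, -0.84, -0.15, 0.2],
    [-0.19, 0, 0, 0, -1.08, -0.17, 0.2],
    [-0.23, 0, 0, 0, -1.32, -0.18, 0.2],
    [-0.27, 0, 0, 0, -1.57, -0.18, 0.2],
    [-0.297, 0, 0, 0, -1.73, -0.18, 0.2],
    [-0.297, 0, 0, 0, -1.73, -0.18, 0.2],
    [-0.297, 0, 0, 0, -1.73, -0.18, 0.2],
  ],
)

```text
time_s: 14.13
position: [0.5816, 0.1623, 0.0776]
eef_rot: [0.006, 0.076, 0.994, 0.075]
ft_force: [0.7, 1.6, -3.2]
grip_width: 0.0348
```

```bash
python3 - <<'E'
from h import *
blk();tgt(0,9.5); tgt(8.5,11)
E
```

```text
lean->+y -8.62 foot nest xyz mm [-0.6  1.5 18.3] F [ 0.7  1.6 -3.2] M [ 0.45 -0.39 -0.03] w 0.0348 t 14.1333
rv [ 0.15  -0.     0.002] shift_cm [-0.06  0.76 -0.07] minrows 1.2 t 14.1333 F [ 0.7  1.6 -3.2] w 0.0348
rv [0.299 0.    0.002] shift_cm [-0.06  1.65 -0.02] minrows 2.4 t 14.1333 F [ 0.7  1.6 -3.2] w 0.0348
```

>>> jog_arm(
  deltas=[
    [0.03, 0, 0, 0, 0.16, -0.03, 0.2],
    [0.07, 0, 0, 0, 0.38, -0.06, 0.2],
    [0.11, 0, 0, 0, 0.6, -0.08, 0.2],
    [0.15, 0, 0, -0.03, 0.82, -0.09, 0.2],
    [0.19, 0, 0, -0.05, 1.04, -0.09, 0.2],
    [0.23, 0, 0, -0.05, 1.28, -0.08, 0.2],
    [0.27, 0, 0, -0.05, 1.5, -0.06, 0.2],
    [0.298, 0, 0, -0.05, 1.68, -0.04, 0.2],
    [0.298, 0, 0, -0.05, 1.68, -0.04, 0.2],
    [0.298, 0, 0, -0.05, 1.68, -0.04, 0.2],
  ],
)

```text
time_s: 14.97
position: [0.5841, 0.1774, 0.0801]
eef_rot: [-0.006, 0.076, 0.994, -0.076]
ft_force: [-0.8, -1.3, 0.0]
grip_width: 0.0345
```

```bash
python3 - <<'E'
from h import *
blk()
d=r.get_image("wrist");cv2.imwrite("pics/l3wrist.png",d["frame"][:,:,::-1])
tgt(0,12); tgt(-8.5,13)
E
```

```text
lean->+y 8.7 foot nest xyz mm [-0.5 -1.2 20.8] F [-0.8 -1.3  0. ] M [-0.62  0.17  0.03] w 0.0345 t 14.9667
rv [-0.151 -0.001  0.003] shift_cm [-0.05 -0.8  -0.07] minrows 1.2 t 15.0167 F [-0.4 -1.  -0.7] w 0.0348
rv [-0.299 -0.001  0.003] shift_cm [-0.04 -1.68  0.03] minrows 2.4 t 15.0167 F [-0.4 -1.  -0.7] w 0.0348
```

View pics/l3wrist.png

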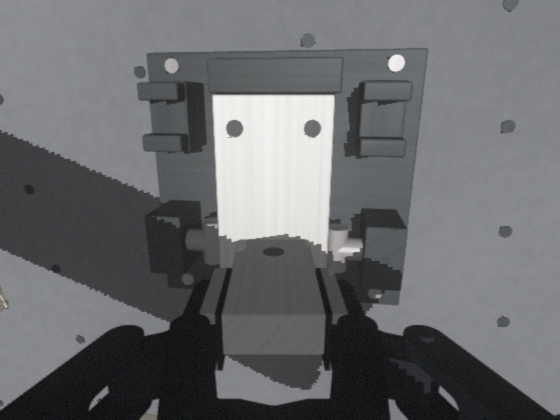

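>>> jog_arm(
  deltas=[
    [-0.03, 0, 0, -0.02, -0.16, -0.03, 0.2],
    [-0.07, 0, 0, -0.03, -0.38, -0.06, 0.2],
    [-0.11, 0, 0, -0.04, -0.6, -0.08, 0.2],
    [-0.15, 0, 0, -0.04, -0.82, -0.08, 0.2],
    [-0.19, 0, 0, -0.04, -1.06, -0.07, 0.2],
    [-0.23, 0, 0, -0.04, -1.3, -0.05, 0.2],
    [-0.27, 0, 0, -0.04, -1.52, -0.02, 0.2],
    [-0.298, 0, 0, -0.04, -1.68, 0.01, 0.2],
    [-0.298, 0, 0, -0.04, -1.68, 0.01, 0.2],
    [-0.298, 0, 0, -0.04, -1.68, 0.01, 0.2],
  ],
)

```text
time_s: 15.85
position: [0.5819, 0.1616, 0.0828]
eef_rot: [0.005, 0.076, 0.994, 0.075]
ft_force: [-2.3, 2.4, -2.4]
grip_width: 0.0344
```

```bash
python3 - <<'E'
from h import *
blk();tgt(0,14); tgt(8.5,15)
E
```

```text
lean->+y -8.57 foot nest xyz mm [-0.3  0.9 23.5] F [-2.3  2.4 -2.4] M [0.28 0.39 0.06] w 0.0344 t 15.85
rv [ 0.15  -0.001  0.002] shift_cm [-0.03  0.81 -0.  ] minrows 1.2 t 15.85 F [-2.3  2.4 -2.4] w 0.0344
rv [ 0.298 -0.001  0.002] shift_cm [-0.03  1.69  0.09] minrows 2.4 t 15.85 F [-2.3  2.4 -2.4] w 0.0344
```

Twice each way is done. One more cycle for margin, creeping a little higher.

>>> jog_arm(
  deltas=[
    [0.03, 0, 0, 0, 0.16, -0.02, 0.2],
    [0.07, 0, 0, 0, 0.38, -0.03, 0.2],
    [0.11, 0, 0, 0, 0.6, -0.03, 0.2],
    [0.15, 0, 0, -0.02, 0.82, -0.02, 0.2],
    [0.19, 0, 0, -0.03, 1.05, 0, 0.2],
    [0.23, 0, 0, -0.03, 1.3, 0.03, 0.2],
    [0.27, 0, 0, -0.03, 1.52, 0.06, 0.2],
    [0.298, 0, 0, -0.03, 1.69, 0.09, 0.2],
    [0.298, 0, 0, -0.03, 1.69, 0.09, 0.2],
    [0.298, 0, 0, -0.03, 1.69, 0.09, 0.2],
  ],
)

```text
time_s: 16.68
position: [0.585, 0.1777, 0.0843]
eef_rot: [-0.006, 0.076, 0.994, -0.075]
ft_force: [-1.8, -1.9, -0.3]
grip_width: 0.0341
```

```bash
python3 - <<'E'
from h import *
blk();tgt(0,15); tgt(-8.5,16)
E
```

```text
lean->+y 8.65 foot nest xyz mm [ 0.3 -0.7 25. ] F [-1.8 -1.9 -0.3] M [-0.23  0.54 -0.05] w 0.0341 t 16.6833
rv [-0.151 -0.     0.003] shift_cm [ 0.03 -0.84  0.06] minrows 1.2 t 16.6833 F [-1.8 -1.9 -0.3] w 0.0341
rv [-0.299 -0.001  0.003] shift_cm [ 0.04 -1.73  0.16] minrows 2.4 t 16.6833 F [-1.8 -1.9 -0.3] w 0.0341
```

>>> jog_arm(
  deltas=[
    [-0.03, 0, 0, 0, -0.16, 0, 0.2],
    [-0.07, 0, 0, 0, -0.39, 0.01, 0.2],
    [-0.11, 0, 0, 0.02, -0.61, 0.03, 0.2],
    [-0.15, 0, 0, 0.03, -0.84, 0.05, 0.2],
    [-0.19, 0, 0, 0.03, -1.08, 0.07, 0.2],
    [-0.23, 0, 0, 0.03, -1.32, 0.1, 0.2],
    [-0.27, 0, 0, 0.03, -1.56, 0.13, 0.2],
    [-0.298, 0, 0, 0.03, -1.73, 0.15, 0.2],
    [-0.298, 0, 0, 0.03, -1.73, 0.15, 0.2],
    [-0.298, 0, 0, 0.03, -1.73, 0.15, 0.2],
  ],
)

```text
time_s: 17.52
position: [0.5826, 0.1611, 0.0861]
eef_rot: [0.006, 0.076, 0.994, 0.075]
ft_force: [-1.6, 1.1, 0.6]
grip_width: 0.0342
```

```bash
python3 - <<'E'
from h import *
blk();tgt(0,18); tgt(0,75)
E
```

```text
lean->+y -8.59 foot nest xyz mm [ 0.6  0.5 26.7] F [-1.6  1.1  0.6] M [0.6  0.39 0.05] w 0.0342 t 17.5167
rv [0.15  0.    0.002] shift_cm [ 0.06  0.86 -0.07] minrows 1.2 t 17.5167 F [-1.6  1.1  0.6] w 0.0342
rv [0.15  0.    0.002] shift_cm [ 0.05  1.71 -5.7 ] minrows 1.4 t 17.5167 F [-1.6  1.1  0.6] w 0.0342
```

Three leans each way at about 8.6°. Now upright, then lift straight up.

>>> jog_arm(
  deltas=[
    [0.04, 0, 0, 0, 0.22, -0.02, 0.2],
    [0.08, 0, 0, 0.03, 0.45, -0.04, 0.2],
    [0.12, 0, 0, 0.05, 0.68, -0.06, 0.2],
    [0.15, 0, 0.002, 0.05, 0.86, -0.07, 0.2],
    [0.15, 0, 0.002, 0.05, 0.86, -0.07, 0.2],
    [0.15, 0, 0.002, 0.05, 0.86, -0.07, 0.2],
  ],
)

```text
time_s: 18.02
position: [0.584, 0.1694, 0.0879]
eef_rot: [0.001, 0.077, 0.997, -0.001]
ft_force: [0.9, 0.3, 0.3]
grip_width: 0.0347
```

```bash
python3 - <<'E'
from h import *
blk();tgt(0,75)
E
```

```text
lean->+y 0.11 foot nest xyz mm [ 0.7 -0.1 27.9] F [0.9 0.3 0.3] M [-0.34 -0.08  0.06] w 0.0347 t 18.0167
rv [-0.002  0.001  0.002] shift_cm [ 0.05 -0.01 -5.71] minrows 1.4 t 18.0167 F [0.9 0.3 0.3] w 0.0347
```

>>> jog_arm(
  deltas=[
    [0, 0, 0, 0.02, 0, -0.3, 0.2],
    [0, 0, 0, 0.05, 0, -0.8, 0.2],
    [0, 0, 0, 0.05, 0, -1.5, 0.2],
    [0, 0, 0, 0.05, 0, -2.4, 0.2],
    [0, 0, 0, 0.05, 0, -3.4, 0.2],
    [0, 0, 0, 0.05, 0, -4.4, 0.2],
    [0, 0, 0, 0.05, 0, -5.2, 0.2],
    [0, 0, 0, 0.05, 0, -5.6, 0.2],
    [0, 0, 0, 0.05, 0, -5.7, 0.2],
    [0, 0, 0, 0.05, 0, -5.7, 0.2],
  ],
)

```text
time_s: 18.85
position: [0.5829, 0.1692, 0.1449]
eef_rot: [0.0, 0.077, 0.997, -0.001]
ft_force: [0.5, 0.6, -4.2]
grip_width: 0.0345
```

>>> jog_arm(
  deltas=[
    [0, 0, 0, 0, 0, 0, 0.2],
    [0, 0, 0, 0, 0, 0, 0.2],
    [0, 0, 0, 0, 0, 0, 0.2],
    [0, 0, 0, 0, 0, 0, 0.2],
    [0, 0, 0, 0, 0, 0, 0.2],
    [0, 0, 0, 0, 0, 0, 0.2],
    [0, 0, 0, 0, 0, 0, 0.2],
    [0, 0, 0, 0, 0, 0, 0.2],
  ],
)

```text
time_s: 19.52
position: [0.5828, 0.1693, 0.1444]
eef_rot: [-0.0, 0.077, 0.997, -0.001]
ft_force: [0.1, 1.4, -4.2]
grip_width: 0.0346
```

```bash
python3 - <<'E'
from h import *
blk()
d=r.get_image("side");f=d["frame"][:,:,::-1]
cv2.imwrite("pics/e_side.png",cv2.resize(f[170:330,190:350],None,fx=3.7,fy=3.7,interpolation=cv2.INTER_CUBIC))
d=r.get_image("top");cv2.imwrite("pics/e_top.png",d["frame"][:,:,::-1])
d=r.get_image("wrist");cv2.imwrite("pics/e_wrist.png",d["frame"][:,:,::-1])
blk()
tgt(0,75)
E
```

```text
lean->+y 0.1 foot nest xyz mm [-0.5 -0.4 84.4] F [ 0.1  1.4 -4.2] M [-0.07 -0.08 -0.05] w 0.0346 t 19.5167
lean->+y 0.1 foot nest xyz mm [-0.5 -0.4 84.5] F [ 0.5  0.7 -3.9] M [ 0.03 -0.05 -0.02] w 0.0347 t 19.6667
rv [-0.002 -0.     0.001] shift_cm [-0.05  0.03 -0.05] minrows 0.0 t 19.6667 F [ 0.5  0.7 -3.9] w 0.0347
```

View pics/e_side.png

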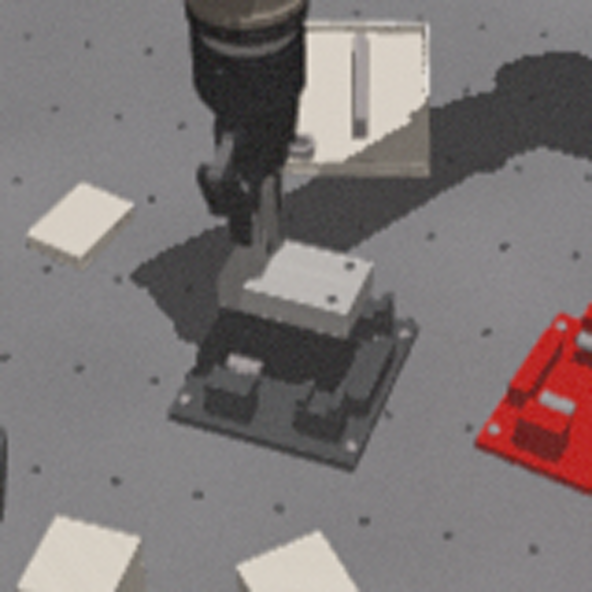

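View pics/e_top.png

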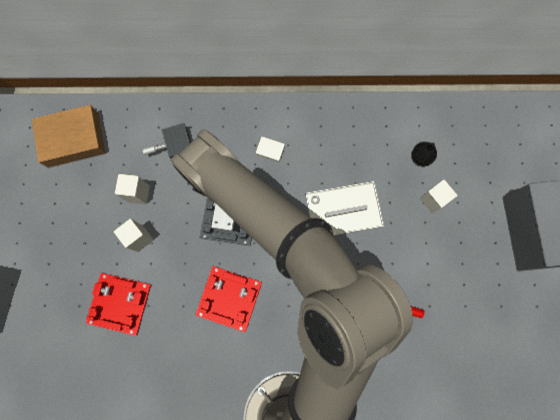

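View pics/e_wrist.png

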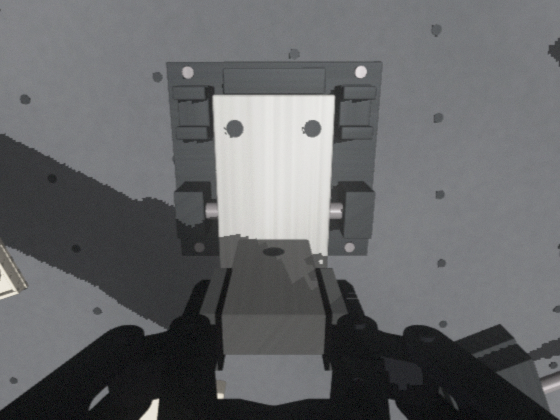

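The side view shows the block clear above the nest and the bar in the tray (side at 360,85; top at 345,210). Last check is a model overlay for level.

```bash
python3 - <<'E'
from h import *
h=.0745
for c,o,k,w in(("side",(210,220),6,(100,90)),("wrist",(130,40),2,(300,240))):
    d=r.get_image(c);o=np.array(o)
    f=cv2.resize(d["frame"][o[1]:o[1]+w[1],o[0]:o[0]+w[0],::-1],None,fx=k,fy=k,interpolation=cv2.INTER_CUBIC)
    for b in (box(-50,50,-28,28,10,36),box(20,36,-18,18,36,105)): draw(f,d,T(*N,b)+[0,0,h],(0,0,255),o-.4,k)
    cv2.imwrite(f"pics/ov_{c}.png",f)
E
```

```text
(no output)
```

View pics/ov_side.png

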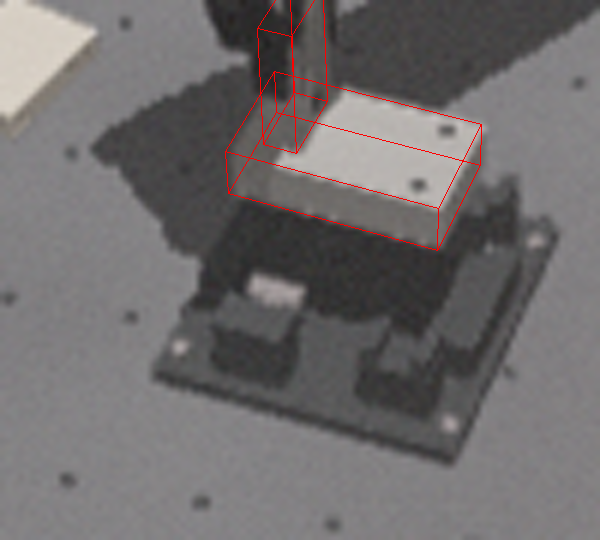

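View pics/ov_wrist.png

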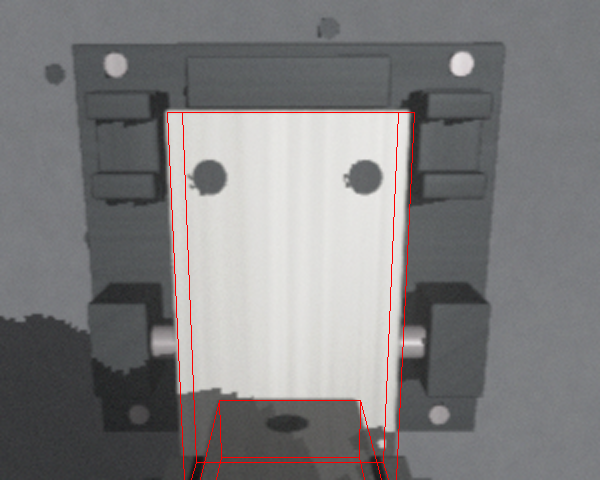

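The overlay of an upright block matches the pictures within a pixel or two. Handing in.

```bash
python3 -c "
from cell import r
print(r.sign_off())"
```

```text
the job is handed in; nothing more can be done
None
```

I finished the job in about 20 s of robot time and handed it in; it returned no verdict.

- **Keeper bar:** I lifted it straight out of its saddles and set it down inside the white tray. The pictures show it well inside the walls, with the collar undisturbed.
- **Rocking:** I gripped the locating block by its tab and rocked it three times towards each plunger, about 8.5° each way. It crept up about 17 mm as it rocked. The lean is the gripper's measured angle. The pictures I took during the first and third leans showed the tab square between the fingers, with no sign of slipping.
- **Final pose:** The block is held upright (0.1° from vertical) and still, within 1 mm of the nest's centre. Its underside is 84 mm above the table, about 35 mm above the saddle tops. The wrist reads about 4 N, roughly the block's weight, so nothing else appears to touch it.
- **Checks:** An outline of an upright block matched the final side and wrist pictures within a pixel or two. In the last top picture the cartons, the case and the red look-alikes stand where they were. The arm hid most of the screwdriver there, so I only saw its handle end, but I never worked near it.
- **Forces and disagreement:** No force reading at the end of a move was above about 8 N. The only disagreement was 2–3 mm between the top- and side-camera estimates of the nest's position. The wrist view settled it.

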